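# Charge a mill jar with a scoop of grinding pebbles

## Task

Push the plywood cover near its far corner so that it swings on its pin right off the mouth of the mill jar, and leave it open. Then take the scoop, scoop up at least three of the grinding pebbles from the tray in one go and tip at least three into the jar, spilling none: every pebble must end in the jar or still in the tray. Finally stand the scoop upright on the plywood bat it came from and let go; never pinch pebbles with the gripper, and leave the pots and other things where they are.

Things in the scene. Friction and masses are not known exactly. Their poses are not given: they have to be found in the camera images.
- jar_mouth (a point): centre of the mouth of the upright white ceramic mill jar, at rim height (120 mm above the table). Jar: 110 mm outside diameter, mouth opening 96 mm, inside 102 mm deep, standing on a 128 mm round steel foot; the jar is fixed. z up; x, y are the jar's own axes: the pin of its cover stands at (+80, +80) mm in them
- cover (a joint): angle of the cover about its vertical pin, rad: 0 = square over the jar (edges parallel to the jar's x, y), growing as the cover swings clockwise seen from above; range -0.25 to 1.75. From 1.35 on the mouth is quite clear. Stiff enough to stay where it is left; about 1 N at the far corner moves it
- cover_pin (a point): the vertical pin on which the cover turns, at half the cover's thickness (132 mm above the table); its steel end stands up to 144 mm above the table. Axes as the jar's
- cover_corner (a point): the cover's far corner, diagonally opposite the pin, at half thickness. The cover is a flat square plywood plate, 150 x 150 x 12 mm, pinned 12 mm in from two of its edges, its underside 6 mm above the jar's rim. The axes turn with the cover: the plate reaches from this corner 150 mm along +x and 150 mm along +y. A push along +y against the edge that runs from this corner along +x opens it (clockwise from above)
- tray_floor (a point): centre of the inner floor of the long grey tray that holds the pebbles, 4 mm above the table; fixed. x along its length, z up. Inside 252 x 90 mm; walls 4 mm thick, the long walls and the +x end 36 mm high (from the table), the -x end 22 mm high. The floor is flat from x = -126 to +99 mm, then a ramp of 50 degrees rises to the top of the +x end
- scoop_grip (a point): grip point of the scoop, at the middle of its handle's section. The handle is a straight wooden bar, 16 mm thick fore and aft and 24 mm wide (along y), 135 mm long, leaning back 25 degrees from the scoop's z towards its -x; the bar runs on 35 mm above this point and 100 mm below it along the bar. Axes are the scoop's: x towards the open front, z up when it stands on its floor. Scoop and handle weigh about 0.16 kg
- scoop_bowl (a point): middle of the scoop's bowl, 14 mm above its flat underside. Steel bowl, outside 75 mm long (x) and 76 mm wide (y), floor 1.6 mm thick, back wall 3 mm thick and 38 mm high, side walls 2 mm thick and 32 mm high that stop 14 mm short of the front edge, no front wall: the front edge lies 37.5 mm ahead (+x) of this point. Axes are the scoop's; scoop_grip lies (-84, 0, +91) mm from here
- bat_top (a point): centre of the top of the flat plywood bat on which the scoop stands, 180 (x) x 120 (y) x 10 mm, top 10 mm above the table; fixed
- pebble0_center (a point): centre of pebble 0: white ceramic grinding ball, 22 mm diameter, about 20 g, lying loose on the tray's flat floor, at tray x between -5 and +70 mm; it rolls freely
- pebble1_center (a point): centre of pebble 1: white ceramic grinding ball, 22 mm diameter, about 20 g, lying loose on the tray's flat floor, at tray x between -5 and +70 mm; it rolls freely
- pebble2_center (a point): centre of pebble 2: white ceramic grinding ball, 22 mm diameter, about 20 g, lying loose on the tray's flat floor, at tray x between -5 and +70 mm; it rolls freely
- pebble3_center (a point): centre of pebble 3: white ceramic grinding ball, 22 mm diameter, about 20 g, lying loose on the tray's flat floor, at tray x between -5 and +70 mm; it rolls freely
- vase: bystander, loose: terracotta vase, up to 90 mm across, 190 mm tall; origin at the centre of its underside
- prop: bystander, loose: short white ceramic kiln prop (solid cylinder), 40 mm across, 55 mm tall; origin at the centre of its underside
- bowl: bystander, loose: small terracotta bowl, 90 mm across, 45 mm tall; origin at the centre of its underside
- cup: bystander, loose: terracotta cup without handle, 72 mm across, 50 mm tall; origin at the centre of its underside
- rib: bystander, loose: flat wooden shaping rib, 100 x 45 x 8 mm, long along its x; origin at the centre of its underside
Mind the look-alikes: they are no part of the job. Of the things that look like the part that bears jar_mouth, the smaller one is meant.

How it is judged:
By the outcome, as a careful person would: the job done as asked, in the order asked, and still so for the second after the job is handed in, with the robot touching nothing.
It also fails if it takes over 67 s, if anything falls off the work surface, if the arm or the gripper's body presses on something with over 40 N, if the wrist force passes 120 N, or if a joint passes its speed limit or range.

## Robot

A 6-joint arm with a two-finger parallel gripper is mounted at the origin on the work surface. World frame = base frame: x ahead of the robot, y to its left, z up, the work surface at z = 0. Lengths are in m, angles in rad, forces in N, time in s.
With the tool pointing down it reaches from about 0.3 to 0.875 m from the base axis. Payload 6.4 kg.
Tool frame: the origin (TCP) lies at the very end of the fingers, on their centre line; the grasp point (between the pads) lies 19 mm behind it; z points along the fingers, y is the direction in which the jaws open and shut (so a half turn about z gives the same grasp; the last joint's range is limited). The gripper opens to 85 mm and grips with 20 to 120 N. Pads are 22 mm wide; open, the fingers measure 114 mm over their backs; the gripper's body (76 mm by 85 mm) begins 54 mm behind the grasp point. The pads swing forward as they close: fully open they stand 13 mm farther back than shut.
Start: joints at [-1.418, 0.181, 1.607, -0, 1.354, -0.206], TCP at [0.202, -0.538, 0.231] pointing down, gripper open.
Joint ranges: [-2.99, 2.99], [-0.89, 2.07], [0.3, 2.58], [-1.14, 4.28], [0, 2.63], [-3.12, 3.12]. Speed limits (rad/s): [2.57, 2.57, 3.01, 3.14, 3.14, 3.14].

## Interface

Orientations are given as a unit quaternion [w, x, y, z].
In Python, from workcell import ctrl, eoat, kin, optics, hand_in gives the robot as it stands. Calls block until the motion is done:
- ctrl.goto(position, orientation): joint-space move of the TCP to a pose.
- ctrl.servo_line(position, rot=None, vel=0.15): straight line of the TCP; rot=None keeps the orientation; vel is the mean speed in m/s.
- ctrl.move_j(angles): joint-space move.
- eoat.grip(opening): finger opening in m; the grip force is fixed at half the most; returns when the fingers have stopped.
- ctrl.dwell(seconds).
- kin.solve_ik(position, orientation): joint angles nearest the present ones, or None.
- ctrl.sense(): the state.
- optics.snapshot(name): name is "scene" or "top"; returns the picture (384x512x3 uint8, red, green, blue); there is no depth.
- optics.camera_params(name): a dict with "camera_matrix" (3x3 intrinsics, pixels), "extrinsics" (4x4, takes a point from camera to world coordinates). Camera axes: x right, y down, z forward; pixel columns grow to the right and rows downward; lengths in m; the calibration is good to about 2 mm. A picture is of the moment at which its call begins. camera_params takes no time and is no camera call.
A pose or a line that the arm cannot do raises ctrl.MotionError and nothing moves.
- hand_in(): hands the job in, once; it reports no verdict.
The state is a dict: "time_s": time; "q": joint angles; "qvel": joint speeds; "joint_torque": joint torques, N m; "tcp_pos": TCP position; "tool_rot": TCP orientation; "ft_force": force on the tool from outside, world axes, zero at the start; "moment": the same for the moment, N m; "opening": finger opening in m.
Only numpy, scipy, OpenCV 4.12 (cv2) and the standard library are available. Lean on these libraries where they do the work, as an engineer would, in place of code of your own. Each camera call takes 0.05 s, during which the arm holds its last target.

## Working session

There is one attempt and no reset: what is moved stays moved. The work goes in short steps, each a Python script; the robot and the scene stay as the last script left them, time stands still between calls to the robot, and variables do not carry over. Pictures are saved under pics/ and viewed, and the job is handed in when it is done.

```bash
mkdir -p pics; ls
python3 - <<'E'
from workcell import ctrl, eoat, kin, optics
import cv2
s=ctrl.sense(); print(s)
for n in("scene","top"):
    im=optics.snapshot(n); cv2.imwrite(f"pics/{n}0.png",im[:,:,::-1]); p=optics.camera_params(n); print(n,p)
E
```

```text
pics
{'time_s': 0.0, 'q': array([-1.41829531e+00,  1.81563374e-01,  1.60804529e+00,  1.73023838e-06,
        1.35375477e+00, -2.06324568e-01]), 'qvel': array([-0.00113576,  0.00135038,  0.00031044,  0.00105986,  0.00145214,
        0.00070371]), 'joint_torque': array([-1.21645164e-03, -4.44870079e+01, -3.51343346e+01, -2.99280682e-04,
        9.00823390e-03, -4.67820598e-05]), 'tcp_pos': array([ 0.20184247, -0.53781239,  0.23035356]), 'tool_rot': array([-8.85046038e-04,  9.83948298e-01,  1.78451568e-01,  2.46688753e-05]), 'ft_force': array([-0.37681392, -0.26318266, -0.20028388]), 'moment': array([ 0.00244287, -0.00572072, -0.04903689]), 'opening': 0.08526424867242528}
scene {'camera_matrix': array([[432.00537855,   0.        , 261.89308718],
       [  0.        , 432.00537855, 188.70245685],
       [  0.        ,   0.        ,   1.        ]]), 'extrinsics': array([[ 0.19616112,  0.74060602, -0.64266908,  1.39084076],
       [ 0.98053882, -0.14278605,  0.13474334, -0.07287625],
       [ 0.00802755, -0.65659338, -0.75420202,  1.06331737],
       [ 0.        ,  0.        ,  0.        ,  1.        ]])}
top {'camera_matrix': array([[435.85644987,   0.        , 251.31510903],
       [  0.        , 435.85644987, 190.74395918],
       [  0.        ,   0.        ,   1.        ]]), 'extrinsics': array([[ 0.00973569, -0.99292322,  0.11835838,  0.43473948],
       [-0.99977871, -0.01187291, -0.01736556,  0.12087988],
       [ 0.01864793, -0.11816312, -0.99281908,  1.31367123],
       [ 0.        ,  0.        ,  0.        ,  1.        ]])}
```

View pics/scene0.png

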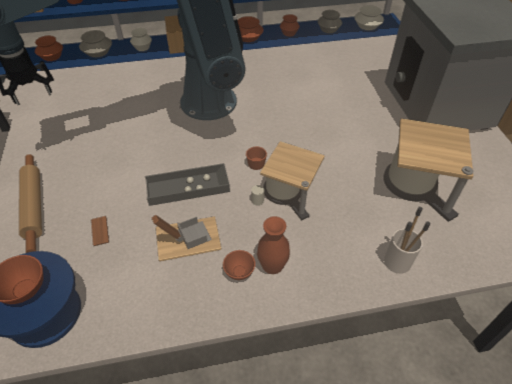

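View pics/top0.png

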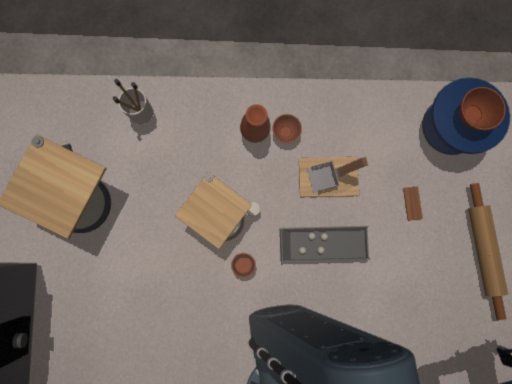

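Both views show two covered jars: A at top (213,212) / scene (290,165), and B at top (55,188) / scene (430,150). A is clearly the smaller, so A should be the one meant. The tray is at top (324,245), the scoop on its bat at (328,177), and the prop at (254,208) is close to the cover. I'll enlarge crops to confirm.

Run:
```python
import cv2
a=cv2.imread("pics/top0.png"); cv2.imwrite("pics/c1.png",cv2.resize(a[140:290,160:380],None,fx=3.6,fy=3.6,interpolation=cv2.INTER_CUBIC))
a=cv2.imread("pics/scene0.png"); cv2.imwrite("pics/c2.png",cv2.resize(a[135:285,140:340],None,fx=3.9,fy=3.9,interpolation=cv2.INTER_CUBIC))
```

```text
(no output)
```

View pics/c1.png

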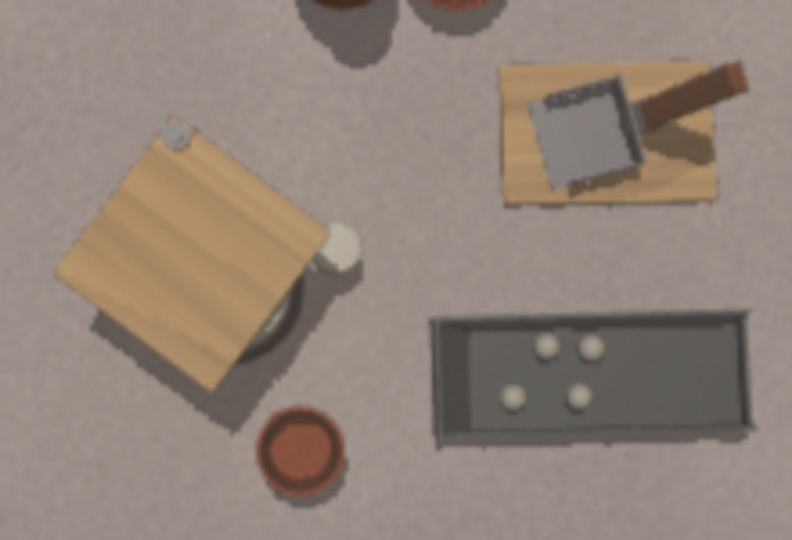

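View pics/c2.png

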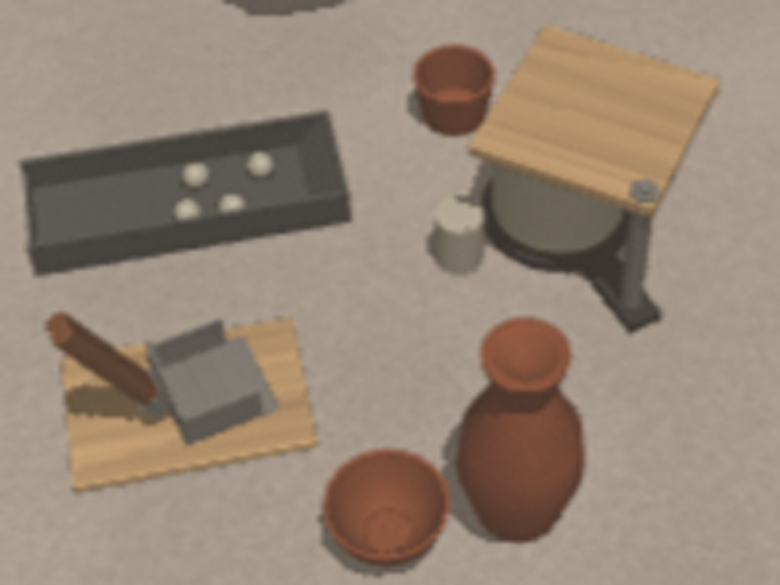

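Crops: A (cover pin at top px ≈(209,177), far corner ≈(219,248)) is the small jar meant. The tray's ramp is at its left end in the top view (+x ≈ world +y), and the scoop's open front faces left with its handle to the right. Next I'll measure.

```bash
cat > h.py <<'E'
import numpy as np, cv2
from workcell import ctrl, eoat, kin, optics
def ray(n,uv):
    p=optics.camera_params(n);K=p["camera_matrix"];T=p["extrinsics"]
    d=T[:3,:3]@np.linalg.solve(K,[uv[0],uv[1],1.]);return T[:3,3],d
def onz(n,uv,z):
    o,d=ray(n,uv);return o+d*(z-o[2])/d[2]
def proj(n,P):
    p=optics.camera_params(n);T=np.linalg.inv(p["extrinsics"]);c=T[:3,:3]@np.asarray(P)+T[:3,3];c=p["camera_matrix"]@c;return c[:2]/c[2]
def tri(uvt,uvs):
    o1,d1=ray("top",uvt);o2,d2=ray("scene",uvs)
    A=np.c_[d1,-d2];t=np.linalg.lstsq(A,o2-o1,rcond=None)[0];a=o1+t[0]*d1;b=o2+t[1]*d2
    return (a+b)/2,np.linalg.norm(a-b)
E
cat > m.py <<'E'
from h import *
np.set_printoptions(precision=4,suppress=True)
T=cv2.imread("pics/top0.png");S=cv2.imread("pics/scene0.png")
def quad(im,roi,z,n,lo,hi):
    x0,y0,x1,y1=roi;h=cv2.cvtColor(im,cv2.COLOR_BGR2HSV)[y0:y1,x0:x1];m=cv2.inRange(h,lo,hi)
    m=cv2.morphologyEx(m,cv2.MORPH_CLOSE,np.ones((5,5)))
    m=cv2.morphologyEx(m,cv2.MORPH_OPEN,np.ones((3,3)))
    c=max(cv2.findContours(m,0,1)[0],key=cv2.contourArea)
    # fit in metric plane
    P=np.array([onz(n,(p[0][0]+x0,p[0][1]+y0),z)[:2] for p in c]).astype(np.float32)
    r=cv2.minAreaRect(P*1000);b=cv2.boxPoints(r);print(n,"rect",r,"\n",b);return b
w=((8,70,90),(25,255,255))
quad(T,(165,165,262,258),.138,"top",*w)
quad(S,(255,135,330,195),.138,"scene",*w)
quad(T,(290,150,370,205),.010,"top",*w)
quad(S,(150,210,230,265),.010,"scene",*w)
# pebbles
for n,im,roi in(("top",T,(285,230,365,260)),("scene",S,(150,170,225,197))):
    x0,y0,x1,y1=roi;g=im[y0:y1,x0:x1].min(2);m=(g>115).astype(np.uint8)
    k,l,st,c=cv2.connectedComponentsWithStats(m)
    for i in range(1,k):
        if st[i,4]>5: print(n,st[i,4],c[i]+[x0,y0],onz(n,c[i]+[x0,y0],.017)*1000)
# tray dark outline
hsv=cv2.cvtColor(T,cv2.COLOR_BGR2HSV)
quad(T,(270,220,378,270),.036,"top",(0,0,0),(180,90,95))
quad(S,(140,160,235,207),.036,"scene",(0,0,0),(180,90,95))
E
python3 m.py
```

```text
top rect ((521.43310546875, 203.0695037841797), (150.13600158691406, 149.73117065429688), 53.96346664428711) 
 [[416.7311 186.4099]
 [537.8099  98.3229]
 [626.1351 219.7291]
 [505.0563 307.8162]]
scene rect ((507.51385498046875, 176.57823181152344), (210.19332885742188, 158.5600128173828), 54.201438903808594) 
 [[381.7366 137.7104]
 [510.3412  44.9627]
 [633.2911 215.446 ]
 [504.6865 308.1937]]
top rect ((636.9470825195312, -148.69757080078125), (119.71469116210938, 206.42083740234375), 0.7697596549987793) 
 [[ 575.7086  -46.3006]
 [ 578.4818 -252.7028]
 [ 698.1856 -251.0945]
 [ 695.4124  -44.6923]]
scene rect ((616.6961669921875, -143.86087036132812), (168.3268280029297, 192.58705139160156), 1.9624602794647217) 
 [[ 529.2845  -50.506 ]
 [ 535.8796 -242.9801]
 [ 704.1078 -237.2158]
 [ 697.5127  -44.7417]]
top 21 [311.619  235.2381] [458.4703 -82.1062  17.    ]
top 21 [324. 236.] [ 456.5896 -118.951    17.    ]
top 24 [302.0833 249.5   ] [416.2415 -53.5676  17.    ]
top 21 [320.8571 249.1905] [ 417.675  -109.2344   17.    ]
scene 85 [160.1176 171.2941] [ 360.1665 -202.6651   17.    ]
scene 21 [206.1905 176.1429] [410.8355 -55.1603  17.    ]
scene 24 [189.7083 179.    ] [ 413.3329 -109.4442   17.    ]
scene 18 [198.7778 186.5   ] [451.5495 -83.7062  17.    ]
scene 21 [187.4286 188.1905] [ 451.883  -120.1491   17.    ]
scene 44 [216.9545 195.1818] [498.9891 -31.013   17.    ]
top rect ((433.1993408203125, -113.79481506347656), (98.61653900146484, 254.78358459472656), 0.5958309769630432) 
 [[ 382.569    13.0773]
 [ 385.2185 -241.6925]
 [ 483.8297 -240.667 ]
 [ 481.1802   14.1028]]
scene rect ((453.03277587890625, -117.63198852539062), (131.0213165283203, 252.96156311035156), 2.4066436290740967) 
 [[ 382.2688    5.9863]
 [ 392.891  -246.7521]
 [ 523.7968 -241.2503]
 [ 513.1746   11.4881]]
```

Run:
```python
import cv2
a=cv2.imread("pics/top0.png"); cv2.imwrite("pics/c3.png",cv2.resize(a[150:205,295:375],None,fx=10,fy=10,interpolation=cv2.INTER_CUBIC))
a=cv2.imread("pics/scene0.png"); cv2.imwrite("pics/c4.png",cv2.resize(a[205:262,145:225],None,fx=10,fy=10,interpolation=cv2.INTER_CUBIC))
```

```text
(no output)
```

View pics/c3.png

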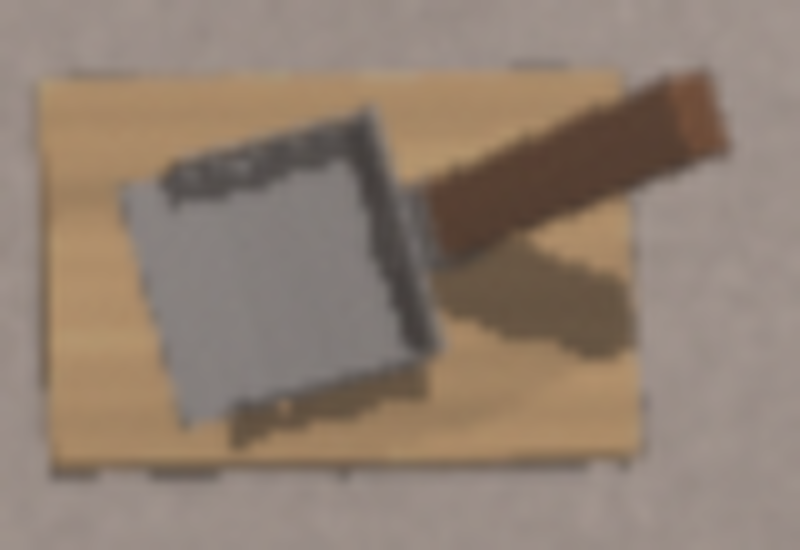

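View pics/c4.png

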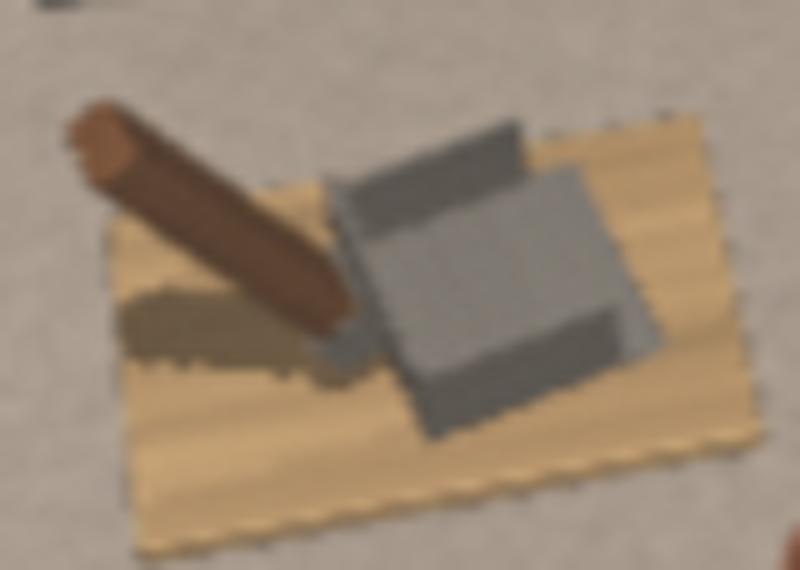

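```bash
cat > m2.py <<'E'
from h import *
np.set_printoptions(precision=4,suppress=True)
t=lambda x,y:((x+.5)/10-.5+295,(y+.5)/10-.5+150)
s=lambda x,y:((x+.5)/10-.5+145,(y+.5)/10-.5+205)
ht=tri(t(700,116),s(103,140));print("handle",ht, onz("top",t(700,116),.1467),onz("scene",s(103,140),.1467))
f1,f2=onz("top",t(124,185),.0116),onz("top",t(187,425),.0116)
g1,g2=onz("scene",s(663,340),.0116),onz("scene",s(575,165),.0116)
b1,b2=onz("top",t(370,105),.048),onz("top",t(438,350),.048)
print(f1,f2,g1,g2,"w",np.linalg.norm(f1-f2),np.linalg.norm(g1-g2));print(b1,b2,np.linalg.norm(b1-b2))
f=(f1+f2+g1+g2)/4;b=(b1+b2)/2
H=(onz("top",t(700,116),.1467)+onz("scene",s(103,140),.1467))/2
for a,c,l in((f,H,136.3),(f,b,75),(b,H,61.3)):
    d=(a-c)[:2];print("yaw",np.degrees(np.arctan2(d[1],d[0])),np.linalg.norm(d)*1e3,l)
e=(f1-f2)[:2];print("front normal",np.degrees(np.arctan2(e[1],e[0]))+90)
e=(g1-g2)[:2];print("front normal s",np.degrees(np.arctan2(e[1],e[0]))+90)
e=(b1-b2)[:2];print("b",np.degrees(np.arctan2(e[1],e[0]))+90)
# front pin, jarB corner, vase etc
print("pin",onz("top",(160+(176+.5)/3.6-.5,140+(134+.5)/3.6-.5),.144),onz("scene",(140+643.5/3.9-.5,135+190.5/3.9-.5),.144))
print("jarB pin", tri((38,141),(467,172)))
print("jarB corner", tri((105,183),(398,153)))
E
python3 m2.py
```

```text
handle (array([ 0.659 , -0.208 ,  0.1469]), np.float64(0.00021638082803578795)) [ 0.659  -0.2082  0.1467] [ 0.6588 -0.2079  0.1467]
[ 0.6613 -0.0701  0.0116] [ 0.5882 -0.0887  0.0116] [ 0.6562 -0.0698  0.0116] [ 0.5876 -0.0883  0.0116] w 0.0754548401238481 0.07102225722158441
[ 0.68   -0.1379  0.048 ] [ 0.607  -0.1571  0.048 ] 0.07540550354715984
yaw 105.43381840591796 133.61489384449698 136.3
yaw 106.43891137755769 71.14829132735245 75
yaw 104.28944779866261 62.49001331209641 61.3
front normal 104.31255480131009
front normal s 105.05695941929154
b 104.73920063879565
pin [0.6107 0.2167 0.144 ] [0.6106 0.2148 0.144 ]
jarB pin (array([0.6929, 0.6592, 0.1882]), np.float64(0.0012317130369694982))
jarB corner (array([0.5871, 0.4881, 0.1901]), np.float64(0.01662632639359688))
```

```bash
cat >> h.py <<'E'
from scipy.spatial.transform import Rotation as Rn, Slerp
S25,C25=np.sin(np.radians(25)),np.cos(np.radians(25))
def RTS(opt):
    z=np.array([S25,0,-C25]); y={'A':[0,1,0],'A2':[0,-1,0],'B':[C25,0,S25],'B2':[-C25,0,-S25]}[opt]; y=np.array(y,float)
    return np.c_[np.cross(y,z),y,z]
GB=np.array([-.084,0,.091])      # grip from bowl
GF=GB+[-.0375,0,.014]            # grip from front edge underside
def q4(R): x=Rn.from_matrix(R).as_quat(); return np.r_[x[3],x[:3]]
def toolpose(front,yaw,pitch,opt,dg=0.0):
    """front: world position of the front edge's underside middle; pitch nose down, degrees"""
    Rs=Rn.from_euler('ZY',[yaw,pitch],degrees=True).as_matrix(); R=Rs@RTS(opt)
    g=np.asarray(front)+Rs@GF
    return g+R[:,2]*(.019+dg),q4(R)
P_PIN=np.array([.610,.2163]); JAR=np.array([.4977,.1993])
TC=np.array([.4332,-.1158])
E
cat > ik.py <<'E'
from h import *
np.set_printoptions(precision=2,suppress=True)
tests={}
u=np.array([np.cos(np.radians(104.8)),np.sin(np.radians(104.8)),0])
fr=np.array([.6552,-.195,.115])+0; 
F0=np.r_[(fr+u*.1215)[:2],.010]
tests['grasp']=(F0,104.8,0)
tests['lift']=(F0+[0,0,.12],104.8,0)
ty=90.6
tests['abovetray']=([TC[0],TC[1]-.022,.14],ty,0)
tests['tray0']=([TC[0],TC[1]-.022,.005],ty,0)
tests['tray1']=([TC[0],TC[1]+.098,.005],ty,0)
tests['tray2']=([TC[0],TC[1]+.11,.02],ty,-20)
tests['carry']=([TC[0],TC[1]+.11,.18],ty,-20)
for p in(-20,0,30,60): tests['pour%d'%p]=([JAR[0],JAR[1]-.012,.14],ty,p)
for o in('A','A2','B','B2'):
    print(o)
    for k,v in tests.items():
        p,q=toolpose(*v,o); s=kin.solve_ik(p,q); print(' ',k,p,s)
E
python3 ik.py
```

```text
A
  grasp [ 0.65 -0.19  0.1 ] [-0.59  0.73  1.18  0.28  1.57  2.24]
  lift [ 0.65 -0.19  0.22] [-0.59  0.62  1.11  0.29  1.74  2.3 ]
  abovetray [ 0.43 -0.25  0.23] [-0.93  0.23  1.62  0.25  1.65  2.18]
  tray0 [ 0.43 -0.25  0.09] [-0.93  0.4   1.7   0.26  1.4   2.11]
  tray1 [ 0.43 -0.13  0.09] [-0.78  0.26  1.89  0.31  1.32  2.22]
  tray2 [ 0.43 -0.14  0.06] [-0.91  0.54  1.74  0.44  1.54  2.05]
  carry [ 0.43 -0.14  0.22] [-0.91  0.28  1.7   0.46  1.8   2.18]
  pour-20 [0.5  0.05 0.18] [-0.56  0.26  1.83  0.64  1.55  2.39]
  pour0 [0.5  0.07 0.23] [-0.36  0.05  1.82  0.41  1.45  2.69]
  pour30 [0.5  0.13 0.27] [ 0.09  0.03  1.69 -0.09  1.43 -3.05]
  pour60 [0.5  0.21 0.28] [ 0.48  0.31  1.47 -0.54  1.66 -2.64]
A2
  grasp [ 0.65 -0.19  0.1 ] [-0.59  0.73  1.18  0.28  1.57 -0.9 ]
  lift [ 0.65 -0.19  0.22] [-0.59  0.62  1.11  0.29  1.74 -0.84]
  abovetray [ 0.43 -0.25  0.23] [-0.93  0.23  1.62  0.25  1.65 -0.96]
  tray0 [ 0.43 -0.25  0.09] [-0.93  0.4   1.7   0.26  1.4  -1.03]
  tray1 [ 0.43 -0.13  0.09] [-0.78  0.26  1.89  0.31  1.32 -0.92]
  tray2 [ 0.43 -0.14  0.06] [-0.91  0.54 
[... 1093 characters left out ...]
  0.1 ] [-0.59  0.73  1.18  0.28  1.57  0.67]
  lift [ 0.65 -0.19  0.22] [-0.59  0.62  1.11  0.29  1.74  0.73]
  abovetray [ 0.43 -0.25  0.23] [-0.93  0.23  1.62  0.25  1.65  0.61]
  tray0 [ 0.43 -0.25  0.09] [-0.93  0.4   1.7   0.26  1.4   0.54]
  tray1 [ 0.43 -0.13  0.09] [-0.78  0.26  1.89  0.31  1.32  0.65]
  tray2 [ 0.43 -0.14  0.06] [-0.91  0.54  1.74  0.44  1.54  0.48]
  carry [ 0.43 -0.14  0.22] [-0.91  0.28  1.7   0.46  1.8   0.61]
  pour-20 [0.5  0.05 0.18] [-0.56  0.26  1.83  0.64  1.55  0.82]
  pour0 [0.5  0.07 0.23] [-0.36  0.05  1.82  0.41  1.45  1.12]
  pour30 [0.5  0.13 0.27] [ 0.09  0.03  1.69 -0.09  1.43  1.66]
  pour60 [0.5  0.21 0.28] [ 0.48  0.31  1.47 -0.54  1.66  2.07]
```

```bash
cat > push.py <<'E'
from h import *
import sys
np.set_printoptions(precision=3,suppress=True)
a=np.array([.8075,-.588]);b=np.array([.588,.8075])
def pose(th,gap,sgn,z,along=.025):
    c,s=np.cos(-th),np.sin(-th);R=np.array([[c,-s],[s,c]])
    p=P_PIN+R@((-.138+along)*a+(-.138-.011-gap)*b)
    x=np.r_[sgn*R@b,0];zz=np.array([0,0,-1.]);M=np.c_[x,np.cross(zz,x),zz]
    return np.r_[p,z],q4(M)
if sys.argv[1]=='ik':
    for sg in(1,-1):
        for th in(0,.5,1,1.5): p,q=pose(th,0,sg,.124);print(sg,th,p,kin.solve_ik(p,q))
else:
    sg=int(sys.argv[2])
    eoat.grip(0.0)
    ctrl.goto(*pose(0,.02,sg,.21)); p,q=pose(0,.02,sg,.125); ctrl.servo_line(p,q,.15)
    print(ctrl.sense()['ft_force'])
    for th in np.r_[0,np.arange(.2,1.41,.2),1.56]:
        p,q=pose(th,0,sg,.125); ctrl.servo_line(p,q,.12); print(th,ctrl.sense()['ft_force'],ctrl.sense()['tcp_pos'])
    p,q=pose(1.56,.03,sg,.125); ctrl.servo_line(p,q,.15)
    p[2]=.25; ctrl.servo_line(p,q,.2)
    print(ctrl.sense()['time_s'])
    im=optics.snapshot("top");cv2.imwrite("pics/top1.png",im[:,:,::-1])
    im=optics.snapshot("scene");cv2.imwrite("pics/scene1.png",im[:,:,::-1])
E
python3 push.py ik
```

```text
1 0 [0.431 0.162 0.124] [ 0.102  0.056  1.982 -0.     1.104  0.731]
1 0.5 [0.427 0.255 0.124] [ 0.299  0.137  1.893 -0.     1.112  1.428]
1 1 [0.468 0.338 0.124] [ 0.419  0.303  1.69  -0.     1.149  2.049]
1 1.5 [0.544 0.391 0.124] [ 0.447  0.488  1.434 -0.     1.219  2.576]
-1 0 [0.431 0.162 0.124] [ 0.102  0.056  1.982 -0.     1.104 -2.41 ]
-1 0.5 [0.427 0.255 0.124] [ 0.299  0.137  1.893 -0.     1.112 -1.714]
-1 1 [0.468 0.338 0.124] [ 0.419  0.303  1.69  -0.     1.149 -1.093]
-1 1.5 [0.544 0.391 0.124] [ 0.447  0.488  1.434 -0.     1.219 -0.566]
```

```bash
python3 push.py go 1
```

```text
[ 0.112 -0.447  0.825]
0.0 [ 0.176  0.882 -0.177] [0.432 0.163 0.126]
0.2 [0.185 0.489 0.29 ] [0.424 0.199 0.125]
0.4 [ 0.084 -0.333  0.185] [0.424 0.236 0.125]
0.6000000000000001 [ 0.051 -0.449  0.3  ] [0.432 0.272 0.125]
0.8 [ 0.422 -0.192  0.839] [0.447 0.306 0.125]
1.0 [-0.055  0.398 -0.446] [0.468 0.337 0.125]
1.2 [ 0.166 -0.947  0.448] [0.495 0.363 0.125]
1.4000000000000001 [ 0.799  0.442 -0.116] [0.526 0.383 0.125]
1.56 [ 0.168  0.153 -0.121] [0.553 0.394 0.125]
9.175
```

View pics/top1.png

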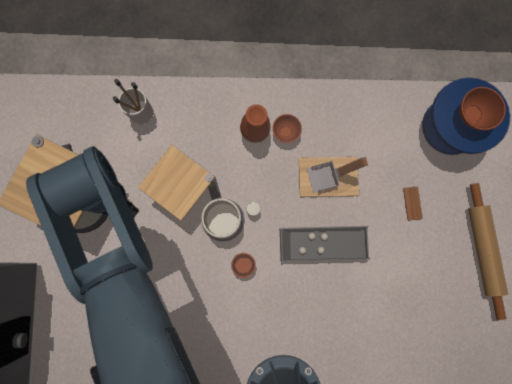

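View pics/scene1.png

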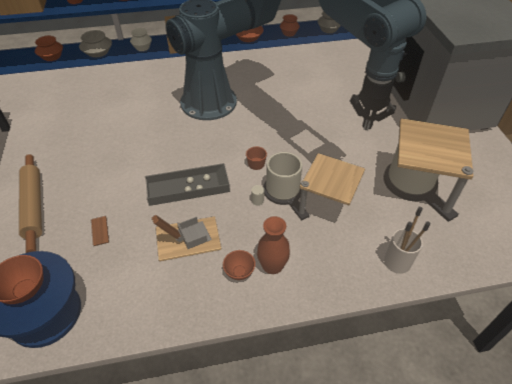

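The cover has swung clear to top (178,183). The open jar mouth shows at top (222,219) / scene (284,162), and everything else looks undisturbed. I'll measure the mouth and the cover angle from this picture.

```bash
cat > m3.py <<'E'
from h import *
from m import quad
T=cv2.imread("pics/top1.png")
print("----"); b=quad(T,(130,140,222,225),.138,"top",(8,70,90),(25,255,255))
h=cv2.cvtColor(T,cv2.COLOR_BGR2HSV)[192:245,196:246]
# dark/bright: rim pixels bright, low saturation
m=cv2.inRange(h,(0,0,120),(180,60,255)); g=cv2.cvtColor(T,cv2.COLOR_BGR2GRAY)[192:245,196:246]
cv2.imwrite("pics/c5.png",cv2.resize(T[192:245,196:246],None,fx=11,fy=11,interpolation=cv2.INTER_CUBIC))
S=cv2.imread("pics/scene1.png");cv2.imwrite("pics/c6.png",cv2.resize(S[145:205,255:315],None,fx=10,fy=10,interpolation=cv2.INTER_CUBIC))
E
python3 m3.py | sed -n '/----/,$p'
```

```text
----
top rect ((596.1004638671875, 304.62518310546875), (150.54159545898438, 149.78317260742188), 53.40797424316406) 
 [[491.1001 288.8341]
 [611.361  199.5464]
 [701.1008 320.4163]
 [580.8399 409.704 ]]
```

View pics/c5.png

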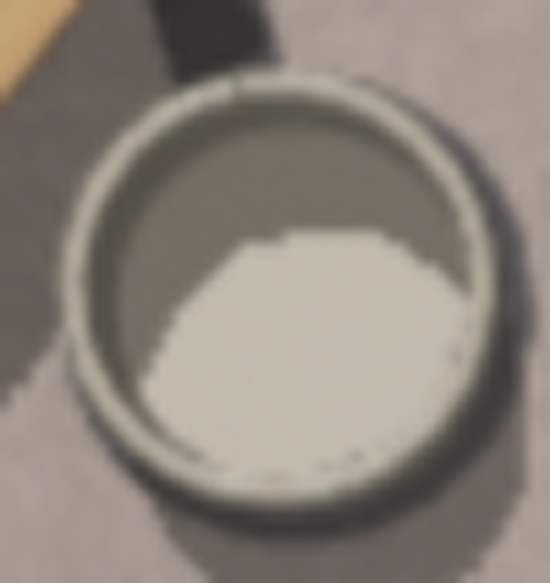

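View pics/c6.png

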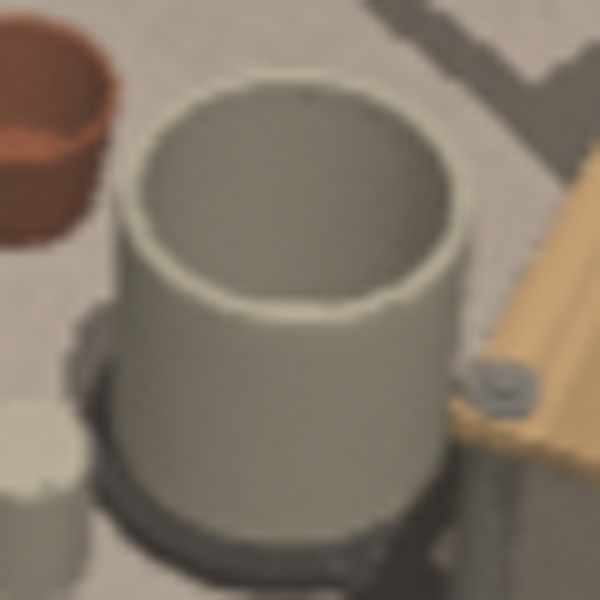

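Run:
```python
from h import *
print(onz("top",(220.9,217.7),.12),onz("scene",(283.75,164.15),.12),tri((220.9,217.7),(283.75,164.15)))
j=onz("top",(220.9,217.7),.12)[:2]
v=P_PIN-j; print(np.linalg.norm(v)*1e3,"exp 113.1", np.degrees(np.arctan2(v[1],v[0]))-45, "jar yaw; cover a-axis initially",np.degrees(np.arctan2(-.588,.8075)))
```

```text
[0.50181218 0.18246545 0.12      ] [0.50235113 0.18052714 0.12      ] (array([0.50166954, 0.18164132, 0.11913166]), np.float64(0.0017760688599353421))
113.35510713776888 exp 113.1 -27.633499240443246 jar yaw; cover a-axis initially -36.061110269741405
```

```bash
sed -i 's/^JAR=.*//; s/JAR=np.array(\[.4977,.1993\])/JAR=np.array([.5019,.182])/' h.py
cat > grasp.py <<'E'
from h import *
np.set_printoptions(precision=4,suppress=True)
yaw=104.8;u=np.array([np.cos(np.radians(yaw)),np.sin(np.radians(yaw)),0])
F0=np.r_[(np.array([.6552,-.1945,0])+u*.1215)[:2],.010]
p,q=toolpose(F0,yaw,0,'B2')
pp,_=toolpose(F0,yaw,0,'B2',-.10)
s=ctrl.sense();ctrl.servo_line(np.r_[.50,.30,.36],None,.3)
eoat.grip(.085)
ctrl.goto(pp+[0,0,.10],q); ctrl.servo_line(pp,q,.25); ctrl.servo_line(p,q,.12)
s=ctrl.sense();print(s['tcp_pos'],p,s['ft_force'],s['opening'])
for n in("top","scene"): cv2.imwrite(f"pics/{n}2.png",optics.snapshot(n)[:,:,::-1])
a=cv2.imread("pics/scene2.png");cv2.imwrite("pics/c7.png",cv2.resize(a[150:270,120:260],None,fx=5.6,fy=5,interpolation=cv2.INTER_CUBIC))
print(s['time_s'])
E
python3 grasp.py
```

```text
[ 0.6538 -0.1874  0.0989] [ 0.6531 -0.1867  0.0978] [-0.5498  0.1985  0.6708] 0.08500728954542015
14.3083
```

View pics/c7.png

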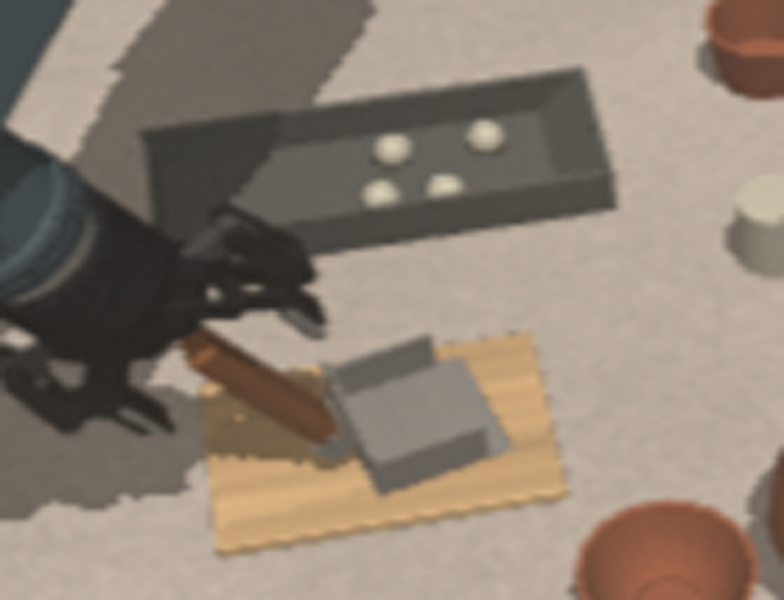

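The open fingers straddle the handle, with the scoop undisturbed at crop (420,415). I'll grip and lift.

```bash
cat > lift.py <<'E'
from h import *
import json
np.set_printoptions(precision=4,suppress=True)
s=ctrl.sense();print(s['tcp_pos'],s['tool_rot'])
eoat.grip(0.0);s=ctrl.sense();print(s['tcp_pos'],s['tool_rot'],s['ft_force'],s['opening'])
json.dump([list(s['tcp_pos']),list(s['tool_rot'])],open("grasp.json","w"))
p=np.array(s['tcp_pos']);
ctrl.servo_line(p+[0,0,.13],None,.2)
s=ctrl.sense();print(s['tcp_pos'],s['ft_force'],s['opening'])
F=[TC[0],TC[1]-.022,.135]
p,q=toolpose(F,90.6,0,'B2');ctrl.servo_line(p,q,.25)
s=ctrl.sense();print(s['tcp_pos'],p,s['ft_force'],s['moment'],s['opening'],s['time_s'])
for n in("top","scene"): cv2.imwrite(f"pics/{n}3.png",optics.snapshot(n)[:,:,::-1])
a=cv2.imread("pics/scene3.png");cv2.imwrite("pics/c8.png",cv2.resize(a[110:270,120:280],None,fx=3.75,fy=3.75,interpolation=cv2.INTER_CUBIC))
a=cv2.imread("pics/top3.png");cv2.imwrite("pics/c9.png",cv2.resize(a[150:300,260:400],None,fx=4,fy=4,interpolation=cv2.INTER_CUBIC))
E
python3 lift.py
```

```text
[ 0.6539 -0.1875  0.099 ] [-0.2139  0.9683  0.1257 -0.027 ]
[ 0.6531 -0.1868  0.0978] [-0.2146  0.9682  0.1257 -0.0279] [ 0.4673 -0.0211  0.1546] 0.015318507976692328
[ 0.6525 -0.1865  0.2262] [-0.8818 -0.0485 -1.735 ] 0.015355396381371005
[ 0.4352 -0.251   0.2226] [ 0.4344 -0.2513  0.2228] [ 0.5291 -0.2945 -1.3761] [-0.3769 -0.0147 -0.0165] 0.015218989155186364 16.9
```

View pics/c8.png

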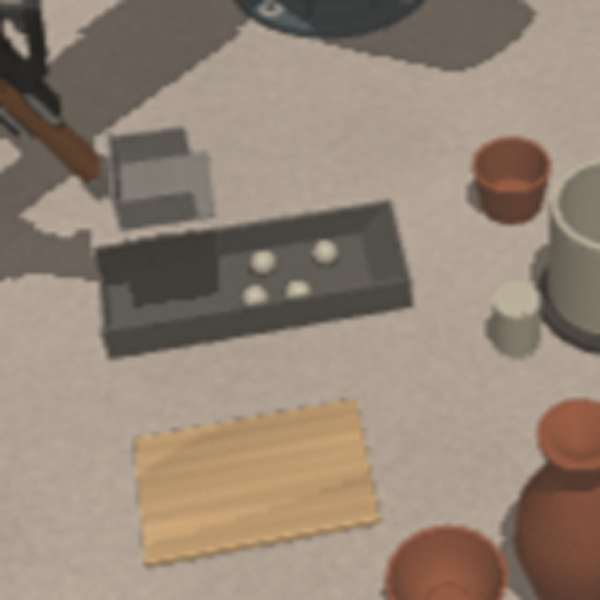

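View pics/c9.png

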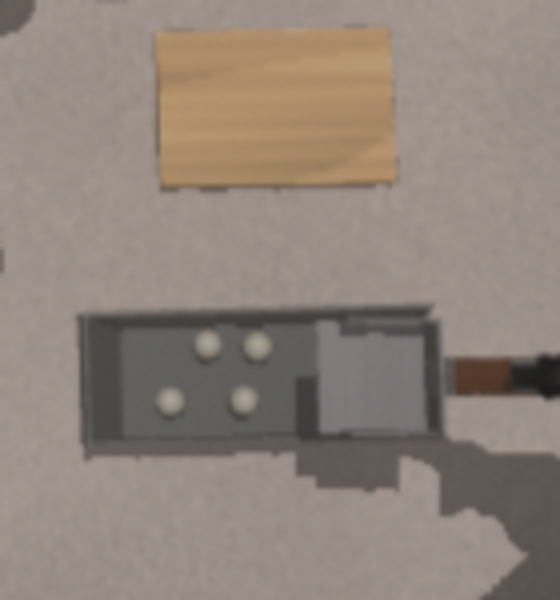

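Run:
```python
from h import *
f=lambda x,y,z:onz("top",(260+(x+.5)/4-.5,150+(y+.5)/4-.5),z)
print(f(317,320,.1366),f(317,437,.1366),f(317,378.5,.1366)); 
for x,y in((85,316),(428,308),(88,450)): print(f(x,y,.036))
print(f(443,441,.036))
for x,y in((121,327),(123,437)): print("ramp foot",f(x,y,.004))
s=lambda x,y,z:onz("scene",(120+(x+.5)/3.75-.5,110+(y+.5)/3.75-.5),z)
print("scene front",s(207,152,.1366),s(213,217,.1366))
```

```text
[ 0.47211347 -0.13731841  0.1366    ] [ 0.3939732  -0.13621712  0.1366    ] [ 0.43288898 -0.13676559  0.1366    ]
[0.47647128 0.01094172 0.036     ]
[ 0.48493577 -0.24136609  0.036     ]
[0.37966067 0.00859813 0.036     ]
[ 0.38844297 -0.25024896  0.036     ]
ramp foot [ 0.4695769  -0.01884759  0.004     ]
ramp foot [ 0.3880687  -0.02027826  0.004     ]
scene front [ 0.39632086 -0.13949438  0.1366    ] [ 0.47147858 -0.13975791  0.1366    ]
```

Run:
```python
from h import *
T=cv2.imread("pics/top0.png");g=cv2.cvtColor(T,cv2.COLOR_BGR2GRAY).astype(float)
# sub-pixel outer edges of the long walls: columns
def col_edge(c,rows):
    v=g[rows[0]:rows[1],c]; d=np.diff(v); return d
up=[];lo=[]
for c in range(286,364):
    v=g[218:236,c]; i=np.argmax(v<100); y=218+i-1+(v[i-1]-100)/(v[i-1]-v[i]); up.append((c,y))
    v=g[252:275,c]; k=np.where(v<100)[0][-1]; y=252+k+(100-v[k])/(v[k+1]-v[k]); lo.append((c,y))
for nm,L,z in(("up",up,.036),("lo",lo,.036)):
    P=np.array([onz("top",p,z)[:2] for p in L],np.float32)
    vx,vy,x0,y0=cv2.fitLine(P,cv2.DIST_HUBER,0,1e-4,1e-4).ravel()
    yaw=np.degrees(np.arctan2(vy,vx))%180; print(nm,yaw, "x at y=-.2,-.1158,0:",[round(float(x0+vx/vy*(yy-y0)),4) for yy in(-.2,-.1158,0)], P[:3,0],P[-3:,0])
```

```text
up 92.11452 x at y=-.2,-.1158,0: [0.4852, 0.482, 0.4778] [0.47776347 0.4777938  0.47787243] [0.4860712  0.48619118 0.4863306 ]
lo 91.68946 x at y=-.2,-.1158,0: [0.3822, 0.3798, 0.3763] [0.37718806 0.37770253 0.37723738] [0.3819983  0.38210896 0.38197073]
```

```bash
cat > scoop.py <<'E'
from h import *
np.set_printoptions(precision=4,suppress=True)
YAW=92.;fy=-.0195
def front(tx,z): # tx: relative to ramp foot, m, along tray
    y=fy+tx; return np.array([.4325-.0349*(y+.1158),y,z])
def go(tx,z,pitch,v):
    p,q=toolpose(front(tx,z),YAW,pitch,'B2');ctrl.servo_line(p,q,v)
    s=ctrl.sense();print(round(tx*1e3),pitch,(s['tcp_pos']-p)*1e3,s['ft_force'],round(s['time_s'],2));return s
if __name__=="__main__":
    go(-.121,.06,0,.2); s=go(-.121,.012,0,.1); s=go(-.121,.006,0,.05); s=go(-.121,.0045,0,.03)
    for n in("top","scene"): cv2.imwrite(f"pics/{n}4.png",optics.snapshot(n)[:,:,::-1])
    a=cv2.imread("pics/scene4.png")[130:260,120:280];b=cv2.imread("pics/top4.png")[190:300,265:400]
    cv2.imwrite("pics/c10.png",np.hstack([cv2.resize(x,(400,400),interpolation=cv2.INTER_CUBIC) for x in(a,b)]))
E
python3 scoop.py
```

```text
-121 0 [0.4304 0.2792 0.2372] [ 0.111   0.2179 -0.4079] 17.52
-121 0 [ 0.2131 -0.2404  0.3882] [-1.2476 -0.0454 -2.0871] 18.16
-121 0 [-0.0194  0.0127  0.0272] [ 0.2143  0.5045 -1.9657] 18.43
-121 0 [ 0.0408 -0.0086  0.053 ] [-0.3992 -0.3312 -1.3556] 18.68
```

View pics/c10.png

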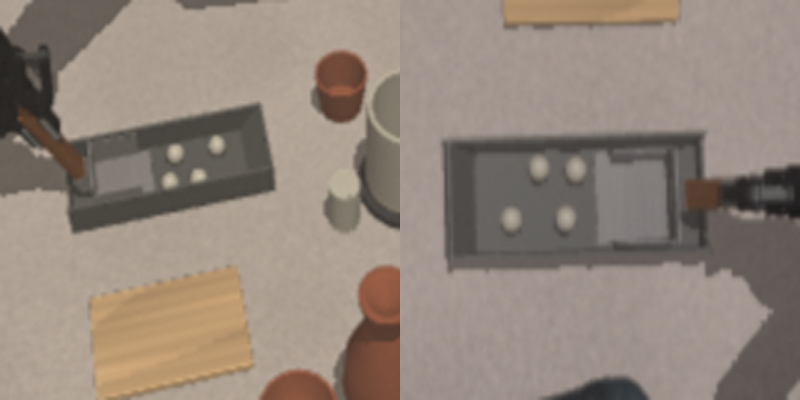

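The bowl lies flat in the tray behind all four pebbles: front edge at right-hand pane x≈597, nearest pebbles at x≈575. Now the sweep.

```bash
cat > sweep.py <<'E'
from scoop import *
go(-.06,.0045,0,.09); go(-.02,.0045,0,.06); go(-.006,.0045,0,.04)
def pic(k):
    for n in("top","scene"): cv2.imwrite(f"pics/{n}{k}.png",optics.snapshot(n)[:,:,::-1])
    a=cv2.imread(f"pics/scene{k}.png")[110:240,130:290];b=cv2.imread(f"pics/top{k}.png")[190:300,265:400]
    cv2.imwrite(f"pics/d{k}.png",np.hstack([cv2.resize(x,(400,400),interpolation=cv2.INTER_CUBIC) for x in(a,b)]))
if __name__=="__main__":
    for t in(-.003,-.001,.001):
        s=go(t,.0045,0,.02)
        if np.linalg.norm(s['ft_force'])>5:break
    pic(5)
E
python3 sweep.py
```

```text
-60 0 [ 0.2658 -0.3249  0.2128] [ 0.3347  0.7692 -1.6852] 19.6
-20 0 [ 0.1533 -0.1739  0.131 ] [ 0.2125 -0.421  -1.5281] 20.42
-6 0 [-0.055   0.2357 -0.03  ] [ 0.1997 -0.3412 -2.5003] 20.92
-3 0 [-0.0379  0.0883 -0.0208] [-0.1964  0.4438 -2.2691] 21.22
-1 0 [-0.0553  0.1323 -0.0182] [-0.4927 -0.4738 -2.3328] 21.47
1 0 [ 0.1002 -0.0951  0.0821] [-0.6711 -0.9388 -1.7049] 21.72
```

View pics/d5.png

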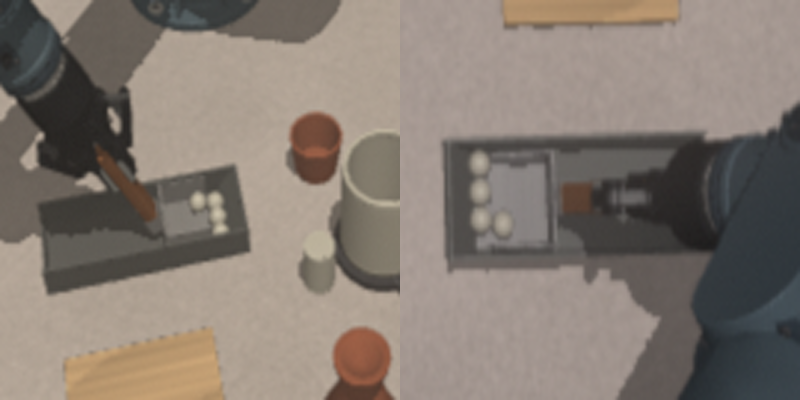

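```bash
cat > sweep2.py <<'E'
import scoop
from scoop import *
_f=scoop.front
scoop.front=lambda tx,z:_f(tx,z)+[.0045,0,0]
def pic(k):
    for n in("top","scene"): cv2.imwrite(f"pics/{n}{k}.png",optics.snapshot(n)[:,:,::-1])
    a=cv2.imread(f"pics/scene{k}.png")[130:210,180:280];b=cv2.imread(f"pics/top{k}.png")[215:280,275:340]
    cv2.imwrite(f"pics/d{k}.png",np.hstack([cv2.resize(x,(400,400),interpolation=cv2.INTER_CUBIC) for x in(a,b)]))
if __name__=="__main__":
    p,q=toolpose(_f(-.006,.0045),YAW,0,'B2');ctrl.servo_line(p,q,.03)
    go(-.006,.0045,0,.03)
    for t in(0,.002,.004,.006,.008):
        s=go(t,.0045,0,.025)
        if np.linalg.norm(s['ft_force'][:2])>5:break
    pic(6)
E
python3 sweep2.py
```

```text
-6 0 [ 0.1824  0.0862 -0.0103] [ 0.2573  0.3421 -2.1991] 22.5
0 0 [-0.0732  0.2764  0.0242] [-0.6329 -0.2707 -1.8626] 22.89
2 0 [ 0.2081 -0.6737  0.201 ] [-0.5465 -2.9802 -0.5314] 23.14
4 0 [ 0.5293 -2.1797  0.5957] [-3.2278 -7.9674  1.9032] 23.39
```

View pics/d6.png

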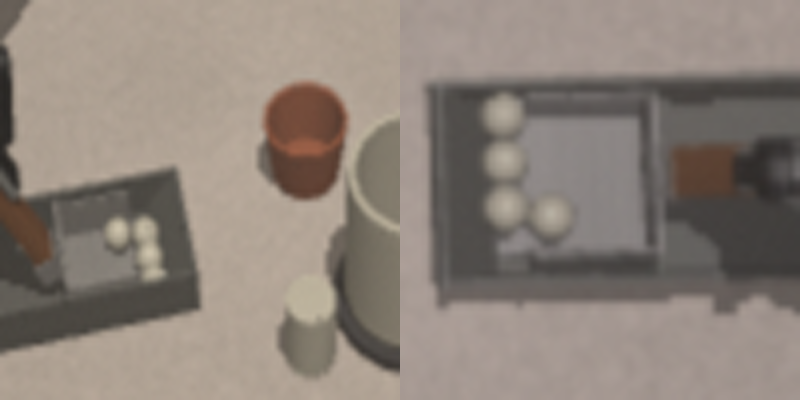

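```bash
cat > tilt.py <<'E'
from sweep2 import *
for a in(2,4,7,10,13,16):
    h=.075*np.sin(np.radians(a)); go(.0008+h/np.tan(np.radians(50))*.95,.005+h,-a,.03)
pic(7)
E
python3 tilt.py
```

```text
3 -2 [-0.2588  0.2364 -0.3854] [-0.4804  0.2622 -2.2237] 23.78
5 -4 [-0.2532  0.2463 -0.4259] [ 0.4181  0.628  -1.5062] 24.03
8 -7 [-0.1897 -0.0712 -0.4119] [-0.0449 -0.541  -2.4706] 24.28
11 -10 [-0.1685 -0.0603 -0.3227] [ 0.5061  0.1427 -2.2517] 24.53
14 -13 [-0.1478 -0.0188 -0.2585] [-0.8464  0.2805 -2.158 ] 24.78
17 -16 [-0.1422  0.0034 -0.215 ] [ 0.0169  0.6876 -2.2458] 25.03
```

View pics/d7.png

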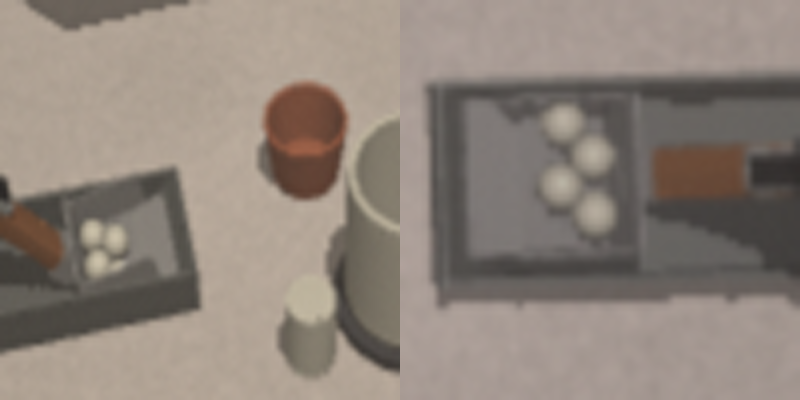

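```bash
cat > carry.py <<'E'
from sweep2 import *
a=16;h=.075*np.sin(np.radians(a));tx=.0008+h/np.tan(np.radians(50))*.95
go(tx-.001,.06,-18,.08); go(tx-.001,.175,-20,.15)
d=np.array([np.cos(np.radians(YAW)),np.sin(np.radians(YAW))])
def at(off,z,pitch,v):
    p,q=toolpose(np.r_[JAR+d*off,z],YAW,pitch,'B2');ctrl.servo_line(p,q,v)
    s=ctrl.sense();print(off,z,pitch,(s['tcp_pos']-p)*1e3,s['ft_force'],round(s['time_s'],2))
def pic2(k):
    for n in("top","scene"): cv2.imwrite(f"pics/{n}{k}.png",optics.snapshot(n)[:,:,::-1])
    a=cv2.imread(f"pics/scene{k}.png")[110:220,200:340];b=cv2.imread(f"pics/top{k}.png")[170:280,180:320]
    cv2.imwrite(f"pics/d{k}.png",np.hstack([cv2.resize(x,(400,314),interpolation=cv2.INTER_CUBIC) for x in(a,b)]))
if __name__=="__main__":
    at(-.012,.175,-20,.18); at(-.012,.155,-18,.1)
    pic2(8)
E
python3 carry.py
```

```text
16 -18 [ 0.0336 -0.0937  0.0282] [ 0.1523 -0.4504 -1.7493] 25.66
16 -20 [-0.3992  0.3804 -0.8414] [ 1.0936 -0.0081 -2.5484] 26.54
-0.012 0.175 -20 [-0.1172 -0.5954 -0.1498] [ 0.365   0.1187 -2.6104] 27.73
-0.012 0.155 -18 [-0.3041 -0.3345 -0.039 ] [ 0.2566 -0.2831 -1.2851] 28.02
```

View pics/d8.png

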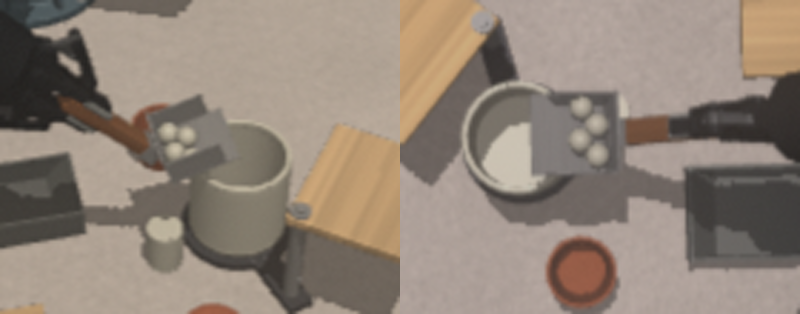

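Run:
```python
from h import *
for y in(92,175): print(onz("top",(180+(132.5)/2.857-.5,170+(y+.5)/2.854-.5),.155))
```

```text
[0.54207335 0.16815967 0.155     ]
[0.4648355  0.16687519 0.155     ]
```

All four pebbles are held deep in the bowl, and the front edge measures (0.503, 0.168) against the jar centre (0.502, 0.182). That's the intended pour position, so I'll tip now.

```bash
sed -i 's/^go(tx-.001.*$//' carry.py
cat > pour.py <<'E'
from carry import *
at(-.012,.140,-8,.12)
for z,pt in((.133,3),(.128,14),(.120,26),(.114,40),(.112,55)): at(-.012,z,pt,.14)
ctrl.dwell(.4); pic2(9)
E
python3 pour.py
```

```text
-0.012 0.14 -8 [0.2964 0.6193 1.3029] [-0.0544  0.1059 -2.5892] 28.45
-0.012 0.133 3 [-0.2564  0.443  -0.0248] [-0.3485 -0.5626 -2.3769] 28.79
-0.012 0.128 14 [-0.6328  0.1527 -1.1402] [-0.4484 -0.2571 -2.077 ] 29.13
-0.012 0.12 26 [-0.7076 -0.1508 -1.7075] [-0.709   0.1264 -1.6865] 29.49
-0.012 0.114 40 [-0.5217 -0.5974 -1.8404] [ 0.2665 -0.237  -0.8486] 29.88
-0.012 0.112 55 [-0.106  -1.0493 -1.4614] [ 0.393  -0.2548 -1.2846] 30.3
```

View pics/d9.png

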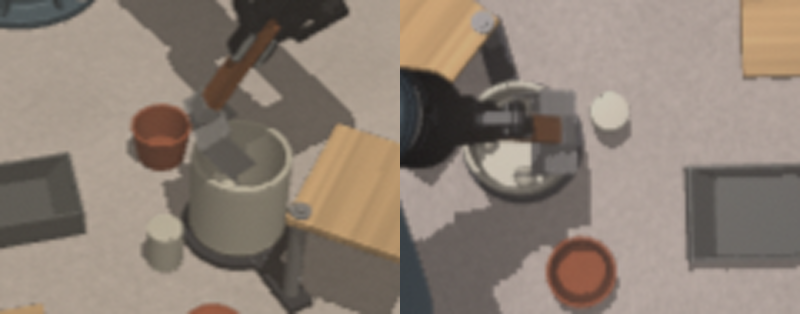

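```bash
cat > ret.py <<'E'
from carry import *
import json
at(-.012,.16,55,.15); at(-.03,.23,40,.2); at(-.05,.23,0,.25)
pg,qg=json.load(open("grasp.json"));pg=np.array(pg)
ctrl.servo_line(pg+[0,0,.12],qg,.25)
ctrl.servo_line(pg+[0,0,.02],qg,.2)
s=ctrl.sense();print(s['tcp_pos']-pg,s['time_s'])
for n in("top","scene"): cv2.imwrite(f"pics/{n}10.png",optics.snapshot(n)[:,:,::-1])
a=cv2.imread("pics/scene10.png")[140:270,120:330];b=cv2.imread("pics/top10.png")[140:280,180:400]
cv2.imwrite("pics/d10.png",np.hstack([cv2.resize(x,(400,280),interpolation=cv2.INTER_CUBIC) for x in(a,b)]))
E
python3 ret.py
```

```text
-0.012 0.16 55 [-0.003   0.2017 -0.0919] [ 0.6286 -0.4869 -2.1747] 31.27
-0.03 0.23 40 [-0.6174 -0.213  -1.7004] [ 0.046   0.648  -2.2026] 31.85
-0.05 0.23 0 [-0.1888  1.2768 -0.7639] [ 0.0803  0.2245 -1.0166] 32.7
[ 0.0006 -0.      0.0214] 34.5833
```

View pics/d10.png

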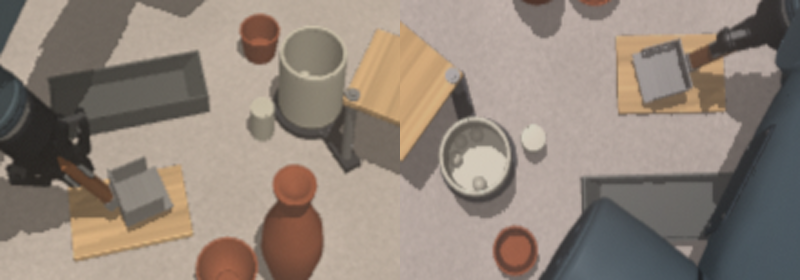

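The bowl is empty and level over the bat, the tray looks empty, and pebbles show inside the jar at right pane (455–485, 130–185). Now I'll set the scoop down gently.

```bash
cat > place.py <<'E'
from h import *
import json
np.set_printoptions(precision=4,suppress=True)
pg,qg=json.load(open("grasp.json"));pg=np.array(pg)
for dz in(.006,.003,.0015,.0007,0.,-.0007,-.0014):
    ctrl.servo_line(pg+[0,0,dz],qg,.03);s=ctrl.sense();print(dz,s['ft_force'],s['moment'],(s['tcp_pos']-pg)*1e3)
    if s['ft_force'][2]>1: break
ctrl.dwell(.2);print(ctrl.sense()['ft_force'])
eoat.grip(.085)
s=ctrl.sense();R=Rn.from_quat(np.r_[s['tool_rot'][1:],s['tool_rot'][0]]).as_matrix()
ctrl.servo_line(s['tcp_pos']-R[:,2]*.10,None,.12)
s=ctrl.sense();ctrl.servo_line(s['tcp_pos']+[-.1,-.1,.15],None,.2)
ctrl.goto([.30,-.42,.35],[0,1,0,0])
print(ctrl.sense()['time_s'],ctrl.sense()['opening'])
for n in("top","scene"): cv2.imwrite(f"pics/{n}11.png",optics.snapshot(n)[:,:,::-1])
b=cv2.imread("pics/top11.png")[190:245,195:250];cv2.imwrite("pics/d11.png",cv2.resize(b,(500,500),interpolation=cv2.INTER_CUBIC))
E
python3 place.py
```

```text
0.006 [-0.1822  0.3228 -0.7298] [-0.4342 -0.1042  0.0239] [-0.0862  0.0505  5.7654]
0.003 [-0.4271  0.0379 -1.2316] [-0.3959 -0.1147 -0.0141] [-0.1316  0.0735  2.7867]
0.0015 [ 0.5375  0.1702 -1.3527] [-0.3671 -0.1483 -0.069 ] [-0.067   0.0368  1.3894]
0.0007 [-0.1066 -0.6053 -1.4035] [-0.3897 -0.0807 -0.0296] [-0.0542 -0.0026  0.6451]
0.0 [ 1.1171 -0.8465 -0.3498] [-0.2947 -0.1202 -0.0474] [ 0.0489 -0.042   0.0578]
-0.0007 [ 0.2873 -0.7707  3.8708] [0.0853 0.0663 0.0798] [ 0.1489 -0.1521 -0.1119]
[-1.8536  0.0566  5.3451]
40.6667 0.08500337990427244
```

View pics/top11.png

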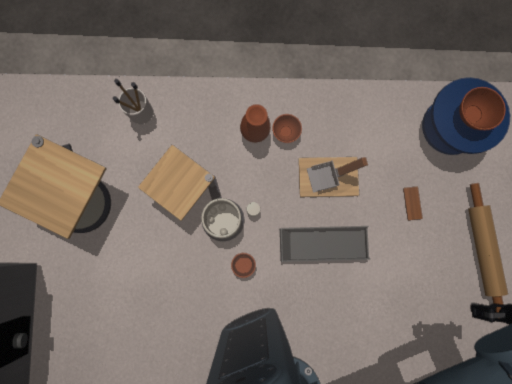

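View pics/scene11.png

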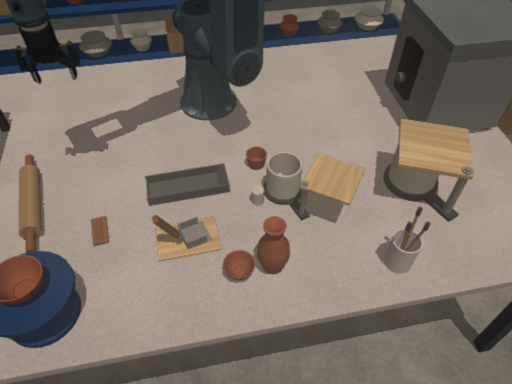

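View pics/d11.png

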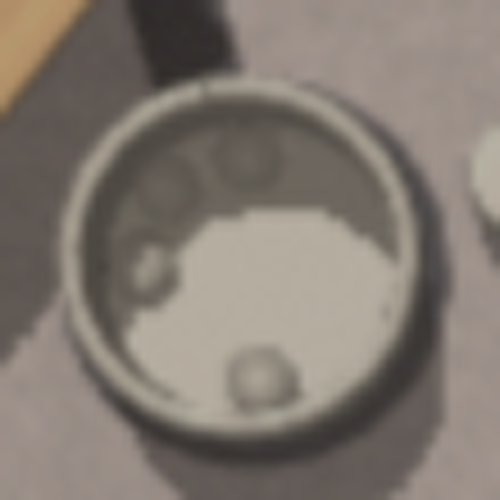

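The jar crop shows four pebbles, at (170,185), (245,160), (150,270) and (262,378). The scoop stands upright on the bat at top (323,177), the tray is empty, the cover is open, and the other things are where they were. Handing in.

```bash
python3 -c "
from workcell import hand_in,ctrl
print(ctrl.sense()['time_s']);hand_in()"
```

```text
40.7667
the job is handed in; nothing more can be done
```

The job is done and handed in at 40.8 s of the 67 s allowed.

- **Cover:** I pushed the cover of the smaller jar about 1.58 rad clockwise. Taking into account the measured jar axes, it started at about 0.15 rad, so it now stands near 1.72 rad of its 1.75 limit, with the mouth clear.
- **Pebbles:** One sweep took all four, and all four were tipped into the jar. The last enlarged picture shows four in the jar, none in the tray and none spilled.
- **Scoop:** It is back on its bat in its original pose, upright and released, with the arm clear.
- **Other things:** The pots, prop and rib look unmoved in the last pictures.

**Checks that disagreed or fell short:**
- My first estimate of the jar centre assumed the cover was square, and it was about 17 mm off. I replaced it with the open rim measured in both views, which agreed within 2 mm.
- The first fit of the tray's angle gave 0.6°, while a line fit along its edges gave about 2°. I used 2°.
- The scoop edge met the tray ramp with about 8 N. That was the largest force I saw in my readings, which were taken only at the end of each move.

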